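Set the size stop on the fish measuring board

TASK

Set the fish measuring board for the red species: with the fingertips, push the yellow cursor along its rail towards the head stop until its pin clicks down into the slot at the red tag, passing through any slot before it but not running past the red one. Only push the cursor, do not grip it, and leave it sitting in the slot on its own; leave the mug, the sinker mould and the bait cup standing where they are.

Things in the scene. Friction and masses are not known exactly. Their poses are not given: they have to be found in the camera images.
- cursor_mid (a point): Middle of the yellow saddle (cursor) that slides on the rail. The block is 34 mm (x) by 40 mm along the rail (y) and spans 26 to 70 mm above the shelf; this point is at 48 mm, over the rail's centre line. A steel pin knob 16 mm across rises from its top to 83 mm. Axes as the board's: it starts at the tail (+y) end and is pushed along -y. Seated when its y equals the slot's.
- gate_end (a point): Free end of the cursor's aluminium gate, 36 mm above the shelf: a plate 5 mm thick, 17 to 55 mm above the shelf, that reaches from the saddle's middle 125 mm along -x over the board and moves with it.
- rail_mid (a point): Middle of the aluminium rail's top, 24 mm above the shelf. The rail is 16 mm wide and runs 212 mm to each side along y, with three slots; a finger pushing the saddle's end face in line with the rail must stay higher than its top.
- cursor (a joint): Travel of the cursor in m, growing towards the head stop (0 tail end, 0.34 head end); slots at 0.125, 0.195 and 0.265. Slides with about 1 N friction plus a little drag; over the last 3 or 4 mm before a slot's centre it is drawn in with a snap (the push force dips to nothing), and 5 to 8 N push it out again. Left alone within 3 mm of a slot's centre it settles there.
- pin (a joint): How far the cursor's sprung locating pin has dropped, in m: 0 while it rides on top of the rail, about 0.0032 when it sits in a slot. The pin has a round nose of 10 mm radius and the slots are 12 mm wide; it snaps in and is cammed out by pushing the cursor, nothing need be pressed or pulled.
- tag_red: Red plastic tag, 24 x 16 mm, fixed at the board's far long edge beside one of the three slots, top 16 mm above the shelf. Origin at shelf height under its pointed inner end; axes as the board's (-y along the rail to the head stop). Its slot's centre lies at x = -0.019, y = 0 in this frame. This is the slot to set.
- tag_green: Green plastic tag, 24 x 16 mm, fixed at the board's far long edge beside one of the three slots, top 16 mm above the shelf. Origin at shelf height under its pointed inner end; axes as the board's (-y along the rail to the head stop). Its slot's centre lies at x = -0.019, y = 0 in this frame. Not wanted.
- tag_blue: Blue plastic tag, 24 x 16 mm, fixed at the board's far long edge beside one of the three slots, top 16 mm above the shelf. Origin at shelf height under its pointed inner end; axes as the board's (-y along the rail to the head stop). Its slot's centre lies at x = -0.019, y = 0 in this frame. Not wanted.
- mug: Blue ceramic mug, 82 mm across, 92 mm tall, handle at its +y side, loose on the shelf beside the board; origin at the centre of its foot. Leave alone.
- mould: Chrome-plated bell sinker mould, block 40 x 66 x 40 mm tall with two wooden handles to its -y side, 140 mm long in all, loose on the shelf; origin at its underside near the block's -y end, z up. Leave alone.
- bait_cup: White plastic bait cup with a press-button cover, 75 mm across, 72 mm tall, loose on the shelf; origin at the centre of its underside. Leave alone.
- board: White fish measuring board screwed to the shelf, 180 mm (x) by 500 mm (y) and 12 mm thick; origin at its middle at shelf height, axes as the tags'. A white head stop 50 mm tall stands across its -y end; the aluminium rail with three slots runs along y at x = 0.05.

How it is judged:
By the outcome, as a careful person would: the job done as asked, in the order asked, and still so for the second after the job is handed in, with the robot touching nothing.
It also fails if it takes over 51 s, if anything falls off the work surface, if the arm or the gripper's body presses on something with over 40 N, if the wrist force passes 120 N, or if a joint passes its speed limit or range.

ROBOT

A 7-joint arm with a two-finger parallel gripper is mounted at the origin on the work surface. World frame = base frame: x ahead of the robot, y to its left, z up, the work surface at z = 0. Lengths are in m, angles in rad, forces in N, time in s.
With the tool pointing down it reaches from about 0.4 to 0.85 m from the base axis. Payload 10.4 kg.
Tool frame: the origin (TCP) lies between the finger pads; the fingertips stand 14 mm ahead of it and the grasp point (between the pads) lies 5 mm behind it; z points along the fingers, y is the direction in which the jaws open and shut (so a half turn about z gives the same grasp; the last joint's range is limited). The gripper opens to 87 mm and grips with 3 to 60 N. Pads are 19 mm wide; open, the fingers measure 117 mm over their backs; the gripper's body (75 mm by 190 mm) begins 51 mm behind the grasp point.
Start: joints at [-1.328, 0.332, -0.065, 1.46, 0.022, 1.35, -0.088], TCP at [0.164, 0.603, 0.237] pointing down, gripper open.
Joint ranges: [-2.6, 2.6], [-0.5, 2.12], [-1.47, 1.34], [0.16, 2.42], [-1.27, 4.41], [0.06, 2.06], [-2.6, 2.6]. Speed limits (rad/s): [2.22, 2.22, 2.79, 2.79, 3.14, 3.14, 3.14].

INTERFACE

Orientations are given as a unit quaternion [x, y, z, w].
In Python, from bench import readout, camera, calibration, order gives the robot as it stands.
- The arm moves only by the tool apply_moves, never from a script. Its argument "deltas" is a list of rows, each an object with "translation": the shift along the world's x, y, z in m, a list of three; "turn": the turn, a rotation vector about the world's x, y, z in rad, a list of three; "hand": the finger opening in m, from 0 to 0.087. A call has 1 to 5 rows; each row shifts and turns the pose as measured when the row begins; what a row does not reach is not made up. A row lasts 1/10 s, in which the tool goes at most 50 mm and 8.59 degrees, less where a joint would pass 70% of its speed; a pose out of reach is approached as far as the arm can. A call with a gripper value outside its range is refused whole. The fingers move at their own pace and stop on an object; "newtons" is the grip in N (left out, the last holds). Time passes only in rows, so rows that do not move let the fingers close. It gives the time, the measured TCP pose, the force and the opening at its end, in the units of the state.
- readout.read_state(): the state, without advancing time (a new reading comes with each control period).
- camera(name): name is "scene" or "top"; returns the picture (400x640x3 uint8, red, green, blue); there is no depth.
- calibration(name): a dict with "fx", "fy", "cx", "cy" (pixels), "D" ([k1, k2, p1, p2, k3] as OpenCV has them; the pictures are not rectified), "extrinsics" (4x4, takes a point from world to camera coordinates). Camera axes: x right, y down, z forward; pixel columns grow to the right and rows downward; lengths in m; the calibration is good to about 2 mm. A picture is of the moment at which its call begins. calibration takes no time and is no camera call.
- order.close_job(): hands the job in, once; it reports no verdict.
The state is a dict: "time": time; "joint_positions": joint angles; "joint_vel": joint speeds; "joint_torque": joint torques, N m; "ee_pos": TCP position; "eef_rot": TCP orientation; "ft_force": force on the tool from outside, world axes, zero at the start; "torque": the same for the moment, N m; "width": finger opening in m.
Only numpy, scipy, OpenCV 4.12 (cv2) and the standard library are available. Lean on these libraries where they do the work, as an engineer would, in place of code of your own. Each camera call takes 0.05 s, during which the arm holds its last target. There are 200 camera calls.

## Working session

There is one attempt and no reset: what is moved stays moved. The work goes in short steps, Python scripts to look and compute and a tool call to move; the robot and the scene stay as the last step left them, time stands still between calls to the robot, and variables do not carry over. Pictures are saved under pics/ and viewed, about 8 in all and at most 12, crops included, and the job is handed in when it is done.

Besides the shell and the picture viewer there is one more tool, called after "Request:" in YAML: its name, and indented under it one key for each argument. apply_moves: Moves the arm, as the interface text tells. Its arguments: {"type":"object","properties":{"deltas":{"type":"array","items":{"type":"object","properties":{"translation":{"type":"array","items":{"type":"number"}},"turn":{"type":"array","items":{"type":"number"}},"hand":{"type":"number"}}}},"newtons":{"type":"number"}},"required":["deltas"]}

```bash
mkdir -p pics; ls
python3 - <<'E'
from bench import readout,camera,calibration
import cv2
s=readout.read_state();print(s['time'],s['ee_pos'],s['eef_rot'],s['ft_force'])
for n in ['scene','top']:
    cv2.imwrite(f'pics/{n}0.png',camera(n)[:,:,::-1]);c=calibration(n);print(n,c)
E
```

```text
pics
0.0 [0.1641129  0.60268864 0.23575239] [ 1.32527923e-01  9.91179012e-01 -7.15940627e-04 -5.21358853e-05] [-0.15953632 -0.15655093  0.62899845]
scene {'fx': 373.27798928293265, 'fy': 373.27798928293265, 'cx': 320.6687115422297, 'cy': 197.04371107892885, 'D': array([-0.05651641,  0.        ,  0.        ,  0.        ,  0.        ]), 'extrinsics': array([[ 0.09616662,  0.99521823, -0.01710736, -0.04850322],
       [ 0.59824457, -0.07152682, -0.79811487, -0.29339914],
       [-0.7955221 ,  0.06651763, -0.60226239,  1.14328286],
       [ 0.        ,  0.        ,  0.        ,  1.        ]])}
top {'fx': 477.54148667158194, 'fy': 477.54148667158194, 'cx': 311.03599059814997, 'cy': 203.89780219630117, 'D': array([0.02306061, 0.        , 0.        , 0.        , 0.        ]), 'extrinsics': array([[ 0.01111745, -0.99993442, -0.00274808, -0.01203834],
       [-0.97619879, -0.01025818, -0.21663491,  0.59713467],
       [ 0.21659251,  0.0050911 , -0.97624882,  0.83582592],
       [ 0.        ,  0.        ,  0.        ,  1.        ]])}
```

View pics/scene0.png

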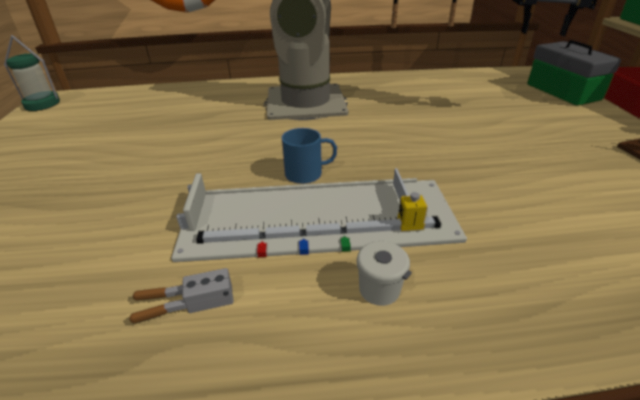

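View pics/top0.png

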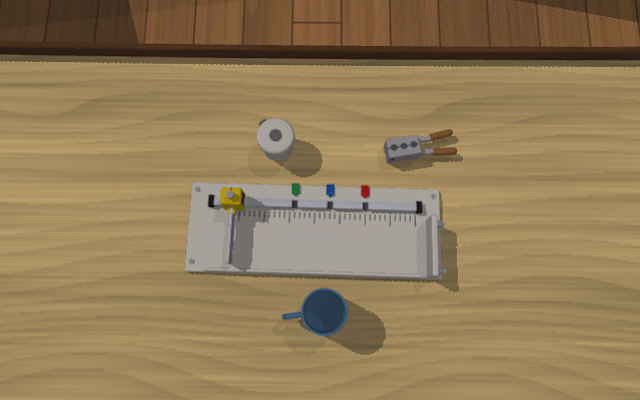

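The pictures show the yellow cursor at the +y end (top view px 231,197) and the tags green (296,189), blue (331,190) and red (365,191) towards the head stop on the right. Red is therefore the third slot. The bait cup is at (276,137) and the mug at (324,312).

```bash
cat > h.py <<'E'
import cv2,numpy as np
from bench import camera,calibration,readout
def ray(n,px,z):
    c=calibration(n);K=np.array([[c['fx'],0,c['cx']],[0,c['fy'],c['cy']],[0,0,1]])
    u=cv2.undistortPoints(np.array([[px]],float),K,c['D'])[0,0]
    E=c['extrinsics'];R=E[:3,:3];o=-R.T@E[:3,3];d=R.T@np.array([u[0],u[1],1])
    return o+d*(z-o[2])/d[2]
def blobs(im,lo,hi,amin=15):
    hsv=cv2.cvtColor(im,cv2.COLOR_RGB2HSV)
    n,l,s,c=cv2.connectedComponentsWithStats(cv2.inRange(hsv,lo,hi))
    return [(s[i].tolist(),c[i]) for i in range(1,n) if s[i][4]>=amin]
R=dict(red=((0,180,120),(6,255,255)),blue=((108,180,120),(125,255,255)),green=((50,130,60),(80,255,255)),yellow=((22,180,110),(32,255,255)))
E
python3 - <<'E'
from h import *
for n in ['scene','top']:
    im=cv2.imread(f'pics/{n}0.png')[:,:,::-1].copy()
    for k,(lo,hi) in R.items():
        for s,c in blobs(im,lo,hi):
            print(n,k,s,c.round(1),ray(n,c,0.07 if k=='yellow' else 0.016).round(4))
for p in [(211,201),(419,207)]: print('railend',ray('top',p,.024))
for p in [(295,204),(330,205.5),(365.5,206.5)]: print('slot',ray('top',p,.024))
for p in [(276,136)]: print('cup',ray('top',p,.072))
print('knob',ray('top',(230.5,195),.083),'mug',ray('top',(324,312),.092))
im=cv2.imread('pics/top0.png')
cv2.imwrite('pics/crop0.png',cv2.resize(im[170:285,180:380],None,fx=4,fy=4,interpolation=cv2.INTER_CUBIC))
E
```

```text
scene red [258, 243, 8, 9, 61] [261.3 247.3] [ 0.6379 -0.1118  0.016 ]
scene blue [300, 240, 7, 8, 45] [303.1 243.9] [ 0.6377 -0.0421  0.016 ]
scene green [578, 76, 27, 29, 297] [590.   87.4] [0.0234 0.933  0.016 ]
scene green [341, 238, 9, 13, 90] [345.1 244. ] [0.6459 0.0275 0.016 ]
scene yellow [401, 197, 25, 33, 542] [413.7 212.9] [0.6429 0.1383 0.07  ]
top red [361, 186, 8, 12, 73] [364.9 190.6] [ 0.6366 -0.1131  0.016 ]
top blue [327, 185, 7, 11, 70] [330.  189.5] [ 0.6381 -0.043   0.016 ]
top green [292, 184, 7, 12, 72] [295.1 188.7] [0.6392 0.0271 0.016 ]
top yellow [221, 188, 21, 17, 265] [231.  196.5] [0.6088 0.1454 0.07  ]
railend [0.61021586 0.19256623 0.024     ]
railend [ 0.60239979 -0.21808729  0.024     ]
slot [0.6058842  0.02632425 0.024     ]
slot [ 0.60357733 -0.04284003  0.024     ]
slot [ 0.60229538 -0.11285058  0.024     ]
cup [0.72952829 0.06362051 0.072     ]
knob [0.60868657 0.14406289 0.083     ] mug [ 0.39883776 -0.0304253   0.092     ]
```

View pics/crop0.png

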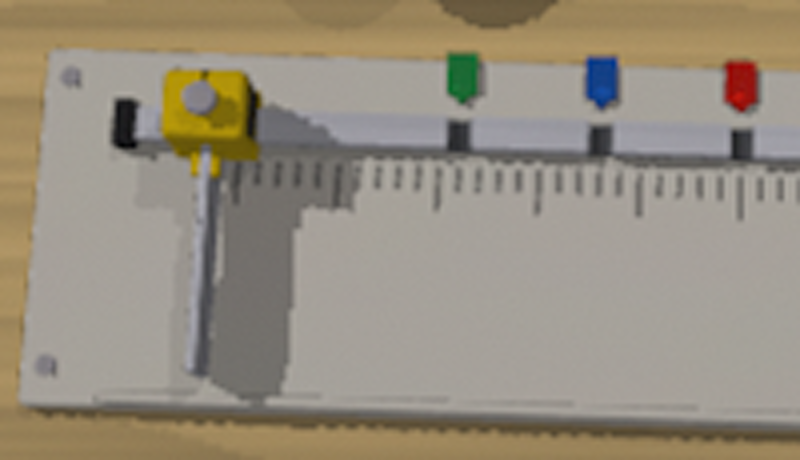

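The crop confirms the slot order: green, blue, then red. The cursor sits at about (0.609, 0.145) and the red slot at about (0.6025, -0.113). I'll approach behind the cursor with closed fingers.

Request:
apply_moves:
  deltas:
    - {"translation": [0.037,-0.032,0],"turn": [0,0,0.06],"hand": 0}
    - {"translation": [0.037,-0.032,0],"turn": [0,0,0.06],"hand": 0}
    - {"translation": [0.037,-0.032,0],"turn": [0,0,0.06],"hand": 0}
    - {"translation": [0.037,-0.032,0],"turn": [0,0,0.06],"hand": 0}
    - {"translation": [0.037,-0.032,0],"turn": [0,0,0],"hand": 0}
  newtons: 20

```text
time: 0.6
ee_pos: [0.3449, 0.4408, 0.2328]
eef_rot: [0.0, 1.0, -0.002, -0.002]
ft_force: [1.0, 1.0, 0.3]
width: 0.0551
```

Request:
apply_moves:
  deltas:
    - {"translation": [0.037,-0.032,0],"turn": [0,0,0],"hand": 0}
    - {"translation": [0.037,-0.032,0],"turn": [0,0,0],"hand": 0}
    - {"translation": [0.037,-0.032,0],"turn": [0,0,0],"hand": 0}
    - {"translation": [0.037,-0.032,0],"turn": [0,0,0],"hand": 0}
    - {"translation": [0.037,-0.032,0],"turn": [0,0,0],"hand": 0}

```text
time: 1.1
ee_pos: [0.5322, 0.2752, 0.232]
eef_rot: [0.0, 1.0, -0.002, -0.003]
ft_force: [0.3, 1.2, -0.5]
width: 0.0147
```

Request:
apply_moves:
  deltas:
    - {"translation": [0.039,-0.025,0],"turn": [0,0,-0.019],"hand": 0}
    - {"translation": [0.039,-0.025,0],"turn": [0,0,0],"hand": 0}
    - {"translation": [0,0,-0.045],"turn": [0,0,0],"hand": 0}
    - {"translation": [0,0,-0.045],"turn": [0,0,0],"hand": 0}
    - {"translation": [0,0,-0.035],"turn": [0,0,0],"hand": 0}

```text
time: 1.6
ee_pos: [0.6214, 0.2134, 0.108]
eef_rot: [0.016, 1.0, -0.003, 0.003]
ft_force: [-0.2, -0.1, -0.5]
width: 0.0007
```

Run:
```python
from h import *
s=readout.read_state();print(s['time'],s['ee_pos'],s['eef_rot'],s['ft_force'],s['width'])
a=camera('top');b=camera('scene')
o=np.vstack([cv2.resize(a[160:290,150:400],(800,416)),])
cv2.imwrite('pics/t1.png',o[:,:,::-1]);cv2.imwrite('pics/s1.png',b[:,:,::-1])
```

```text
1.6 [0.62139289 0.21340242 0.10795424] [ 0.01613837  0.99986288 -0.00257406  0.00267319] [-0.24339249 -0.12025032 -0.51496838] 0.0006558777563662093
```

View pics/s1.png

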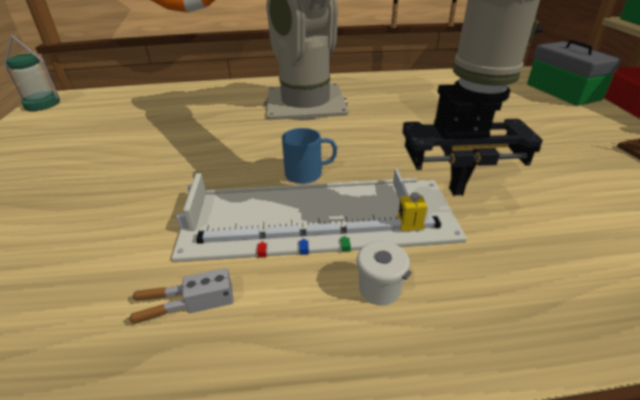

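The closed fingers are hanging behind the cursor (px 413,212), clear of everything. Next I'll descend and check the height.

Request:
apply_moves:
  deltas:
    - {"translation": [-0.011,0.004,-0.025],"turn": [0,0,0.013],"hand": 0}
    - {"translation": [0,0,-0.021],"turn": [0,0,0],"hand": 0}
    - {"translation": [0,0,0],"turn": [0,0,0],"hand": 0}

```text
time: 2.0
ee_pos: [0.6083, 0.2187, 0.062]
eef_rot: [0.008, 1.0, -0.003, 0.0]
ft_force: [-0.3, -0.3, -0.6]
width: -0.0
```

Request:
apply_moves:
  deltas:
    - {"translation": [0.001,-0.015,0],"turn": [0,0,0],"hand": 0}
    - {"translation": [0,-0.012,0],"turn": [0,0,0],"hand": 0}
    - {"translation": [0,-0.005,0],"turn": [0,0,0],"hand": 0}
    - {"translation": [0,-0.005,0],"turn": [0,0,0],"hand": 0}
    - {"translation": [0,-0.005,0],"turn": [0,0,0],"hand": 0}

```text
time: 2.5
ee_pos: [0.6129, 0.1741, 0.0699]
eef_rot: [0.009, 1.0, -0.002, 0.004]
ft_force: [-0.5, 1.5, -2.1]
width: 0.0003
```

Request:
apply_moves:
  deltas:
    - {"translation": [0,-0.005,0],"turn": [0,0,0],"hand": 0}
    - {"translation": [0,-0.005,0],"turn": [0,0,0],"hand": 0}
    - {"translation": [0,-0.005,0],"turn": [0,0,0],"hand": 0}

```text
time: 2.8
ee_pos: [0.6127, 0.16, 0.0702]
eef_rot: [0.008, 1.0, -0.0, 0.004]
ft_force: [0.7, 3.1, -0.2]
width: 0.0007
```

```bash
cat >> h.py <<'E'
def look(tag):
    a=camera('top')
    s=readout.read_state();print(s['time'],s['ee_pos'].round(4),s['ft_force'].round(2))
    for n,z in (('top',.07),('scene',.07)):
        im=a if n=='top' else camera('scene')
        for q,c in blobs(im,*R['yellow'],40): print(n,q,c.round(1),ray(n,c,z).round(4))
        cv2.imwrite(f'pics/{n}{tag}.png',(cv2.resize(im[150:290,180:440],(800,430),interpolation=cv2.INTER_CUBIC) if n=='top' else im)[:,:,::-1])
E
python3 -c "from h import *;look('a')"
```

```text
2.85 [0.6127 0.1585 0.0702] [ 1.23 -0.34 -0.02]
top [234, 205, 18, 9, 78] [242.6 207.7] [0.5876 0.1226 0.07  ]
scene [392, 198, 26, 33, 627] [403.5 214.1] [0.6441 0.1212 0.07  ]
```

View pics/scenea.png

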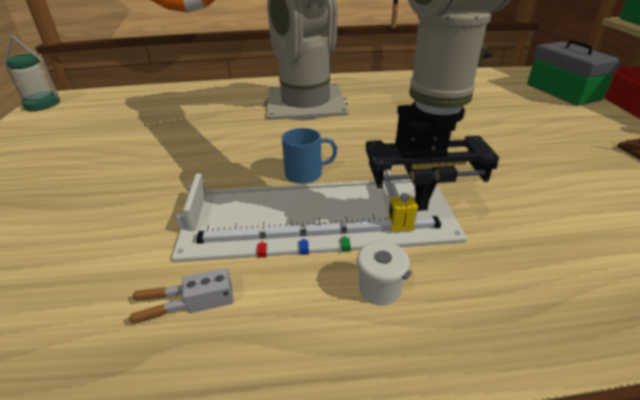

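The fingers are on the cursor's tail face and it has moved about 17 mm. The tool has drifted up 8 mm and 5 mm in +x, so I'll trim both while pushing.

Request:
apply_moves:
  deltas:
    - {"translation": [-0.002,0.003,-0.006],"turn": [0,0,0],"hand": 0}
    - {"translation": [-0.002,-0.005,-0.004],"turn": [0,0,0],"hand": 0}
    - {"translation": [-0.001,-0.008,-0.001],"turn": [0,0,0],"hand": 0}
    - {"translation": [-0.001,-0.008,-0.001],"turn": [0,0,0],"hand": 0}
    - {"translation": [-0.001,-0.008,-0.001],"turn": [0,0,0],"hand": 0}

```text
time: 3.4
ee_pos: [0.6071, 0.1336, 0.0577]
eef_rot: [0.007, 1.0, 0.0, 0.006]
ft_force: [2.6, 3.9, 3.4]
width: 0.0005
```

Request:
apply_moves:
  deltas:
    - {"translation": [0,-0.008,0],"turn": [0,0,0],"hand": 0}
    - {"translation": [0,-0.008,0],"turn": [0,0,0],"hand": 0}
    - {"translation": [0,-0.008,0],"turn": [0,0,0],"hand": 0}
    - {"translation": [0,-0.008,0],"turn": [0,0,0],"hand": 0}
    - {"translation": [0,-0.008,0],"turn": [0,0,0],"hand": 0}

```text
time: 3.9
ee_pos: [0.6063, 0.0897, 0.0577]
eef_rot: [0.007, 1.0, 0.0, 0.006]
ft_force: [-0.1, 3.4, 2.8]
width: 0.0006
```

Request:
apply_moves:
  deltas:
    - {"translation": [0,-0.008,0],"turn": [0,0,0],"hand": 0}
    - {"translation": [0,-0.008,0],"turn": [0,0,0],"hand": 0}
    - {"translation": [0,-0.003,0],"turn": [0,0,0],"hand": 0}

```text
time: 4.2
ee_pos: [0.6058, 0.0675, 0.0576]
eef_rot: [0.008, 1.0, 0.0, 0.005]
ft_force: [0.3, 1.9, 3.2]
width: 0.0002
```

Request:
apply_moves:
  deltas:
    - {"translation": [0,-0.002,0],"turn": [0,0,0],"hand": 0}

```text
time: 4.3
ee_pos: [0.6058, 0.0648, 0.0576]
eef_rot: [0.008, 1.0, -0.0, 0.005]
ft_force: [-0.7, 1.9, 1.2]
width: 0.0005
```

Request:
apply_moves:
  deltas:
    - {"translation": [0,-0.002,0],"turn": [0,0,0],"hand": 0}

```text
time: 4.4
ee_pos: [0.6056, 0.0619, 0.0573]
eef_rot: [0.009, 1.0, -0.0, 0.005]
ft_force: [0.8, 0.1, 0.1]
width: 0.0003
```

Request:
apply_moves:
  deltas:
    - {"translation": [0,-0.002,0],"turn": [0,0,0],"hand": 0}

```text
time: 4.5
ee_pos: [0.6054, 0.0593, 0.057]
eef_rot: [0.009, 1.0, -0.001, 0.005]
ft_force: [-0.6, 0.7, -0.6]
width: 0.0004
```

Request:
apply_moves:
  deltas:
    - {"translation": [0,-0.002,0],"turn": [0,0,0],"hand": 0}

```text
time: 4.6
ee_pos: [0.6053, 0.0575, 0.0567]
eef_rot: [0.009, 1.0, -0.001, 0.005]
ft_force: [-0.9, 6.8, 1.6]
width: 0.0001
```

Request:
apply_moves:
  deltas:
    - {"translation": [0,-0.002,0],"turn": [0,0,0],"hand": 0}

```text
time: 4.7
ee_pos: [0.6053, 0.057, 0.0567]
eef_rot: [0.008, 1.0, 0.0, 0.005]
ft_force: [-0.9, 7.5, 2.1]
width: 0.0001
```

```bash
python3 -c "from h import *;look('b')"
```

```text
4.75 [0.6052 0.0568 0.0567] [-0.02  2.62  1.57]
scene [332, 201, 24, 34, 646] [343.  218.1] [0.6425 0.0235 0.07  ]
```

The snap into green came at TCP y≈0.062, with the slot centre in contact at about 0.0585. That puts blue at about -0.0115 and red at about -0.0815. I'll push on through.

Request:
apply_moves:
  deltas:
    - {"translation": [0,-0.005,0],"turn": [0,0,0],"hand": 0}
    - {"translation": [0,-0.005,0],"turn": [0,0,0],"hand": 0}
    - {"translation": [0,-0.005,0],"turn": [0,0,0],"hand": 0}
    - {"translation": [0,-0.008,0],"turn": [0,0,0],"hand": 0}
    - {"translation": [0,-0.008,0],"turn": [0,0,0],"hand": 0}

```text
time: 5.3
ee_pos: [0.6047, 0.0277, 0.0567]
eef_rot: [0.006, 1.0, 0.001, 0.004]
ft_force: [-1.1, 3.3, 2.0]
width: 0.0007
```

Request:
apply_moves:
  deltas:
    - {"translation": [0,-0.008,0],"turn": [0,0,0],"hand": 0}
    - {"translation": [0,-0.008,0],"turn": [0,0,0],"hand": 0}
    - {"translation": [0,-0.005,0],"turn": [0,0,0],"hand": 0}

```text
time: 5.6
ee_pos: [0.6042, 0.0033, 0.0567]
eef_rot: [0.007, 1.0, 0.001, 0.003]
ft_force: [-2.4, 2.7, 2.7]
width: 0.0004
```

Request:
apply_moves:
  deltas:
    - {"translation": [0,-0.004,0],"turn": [0,0,0],"hand": 0}
    - {"translation": [0,-0.003,0],"turn": [0,0,0],"hand": 0}
    - {"translation": [0,-0.003,0],"turn": [0,0,0],"hand": 0}

```text
time: 5.9
ee_pos: [0.6041, -0.0096, 0.0565]
eef_rot: [0.008, 1.0, 0.0, 0.004]
ft_force: [0.3, -0.2, -0.8]
width: 0.0004
```

Request:
apply_moves:
  deltas:
    - {"translation": [0,-0.003,0],"turn": [0,0,0],"hand": 0}

```text
time: 6.0
ee_pos: [0.6042, -0.0126, 0.0564]
eef_rot: [0.008, 1.0, 0.0, 0.004]
ft_force: [-1.3, 8.2, 1.7]
width: 0.0001
```

Request:
apply_moves:
  deltas:
    - {"translation": [0,-0.003,0],"turn": [0,0,0],"hand": 0}

```text
time: 6.1
ee_pos: [0.6042, -0.0143, 0.0563]
eef_rot: [0.007, 1.0, 0.001, 0.003]
ft_force: [-2.3, 5.9, 2.2]
width: 0.0006
```

Request:
apply_moves:
  deltas:
    - {"translation": [0,-0.004,0],"turn": [0,0,0],"hand": 0}

```text
time: 6.2
ee_pos: [0.6041, -0.0171, 0.0563]
eef_rot: [0.006, 1.0, 0.002, 0.003]
ft_force: [-2.4, 3.8, 4.0]
width: 0.0003
```

Request:
apply_moves:
  deltas:
    - {"translation": [0,-0.005,0],"turn": [0,0,0],"hand": 0}

```text
time: 6.3
ee_pos: [0.604, -0.0214, 0.0563]
eef_rot: [0.006, 1.0, 0.002, 0.003]
ft_force: [-2.1, 2.6, 3.4]
width: 0.0001
```

Request:
apply_moves:
  deltas:
    - {"translation": [0,-0.005,0],"turn": [0,0,0],"hand": 0}

```text
time: 6.4
ee_pos: [0.6039, -0.0265, 0.0563]
eef_rot: [0.006, 1.0, 0.002, 0.003]
ft_force: [-2.3, 2.5, 2.8]
width: 0.0004
```

Blue is passed, at -0.0115 as predicted. Now the approach to red.

Request:
apply_moves:
  deltas:
    - {"translation": [0,-0.008,0],"turn": [0,0,0],"hand": 0}
    - {"translation": [0,-0.008,0],"turn": [0,0,0],"hand": 0}
    - {"translation": [0,-0.008,0],"turn": [0,0,0],"hand": 0}
    - {"translation": [0,-0.008,0],"turn": [0,0,0],"hand": 0}
    - {"translation": [0,-0.004,0],"turn": [0,0,0],"hand": 0}

```text
time: 6.9
ee_pos: [0.6033, -0.0666, 0.0562]
eef_rot: [0.006, 1.0, 0.002, 0.002]
ft_force: [-2.4, 3.1, 2.6]
width: 0.0004
```

Request:
apply_moves:
  deltas:
    - {"translation": [0,-0.004,0],"turn": [0,0,0],"hand": 0}
    - {"translation": [0,-0.002,0],"turn": [0,0,0],"hand": 0}

```text
time: 7.1
ee_pos: [0.6032, -0.0743, 0.0561]
eef_rot: [0.007, 1.0, 0.002, 0.002]
ft_force: [-1.1, 1.6, 1.5]
width: 0.0005
```

```bash
python3 -c "from h import *;look('c')"
```

```text
7.15 [ 0.6032 -0.0746  0.0561] [-0.65  0.31  1.04]
scene [252, 205, 25, 35, 657] [263.9 223.3] [ 0.6406 -0.1015  0.07  ]
```

Request:
apply_moves:
  deltas:
    - {"translation": [0,-0.0015,0],"turn": [0,0,0],"hand": 0}

```text
time: 7.3
ee_pos: [0.6035, -0.0759, 0.0561]
eef_rot: [0.007, 1.0, 0.001, 0.003]
ft_force: [-1.2, 0.3, -1.1]
width: 0.0008
```

Request:
apply_moves:
  deltas:
    - {"translation": [0,-0.0015,0],"turn": [0,0,0],"hand": 0}

```text
time: 7.4
ee_pos: [0.6036, -0.0776, 0.056]
eef_rot: [0.007, 1.0, 0.001, 0.003]
ft_force: [-0.4, 0.4, 0.2]
width: 0.0006
```

```bash
python3 -c "from h import *;look('d')"
```

```text
7.45 [ 0.6036 -0.0778  0.056 ] [-0.44 -0.22  0.54]
scene [250, 205, 25, 35, 654] [261.9 223.5] [ 0.6407 -0.1046  0.07  ]
```

Request:
apply_moves:
  deltas:
    - {"translation": [0,-0.0015,0],"turn": [0,0,0],"hand": 0}

```text
time: 7.6
ee_pos: [0.6037, -0.0791, 0.056]
eef_rot: [0.007, 1.0, 0.001, 0.003]
ft_force: [0.6, -0.2, 0.1]
width: 0.0003
```

Request:
apply_moves:
  deltas:
    - {"translation": [0,-0.001,0],"turn": [0,0,0],"hand": 0}

```text
time: 7.7
ee_pos: [0.6037, -0.0803, 0.056]
eef_rot: [0.007, 1.0, 0.001, 0.003]
ft_force: [0.4, 0.8, -0.5]
width: 0.0003
```

```bash
python3 -c "from h import *;look('e')"
```

```text
7.75 [ 0.6037 -0.0805  0.056 ] [0.21 0.57 0.49]
scene [248, 205, 25, 35, 652] [260.  223.6] [ 0.6405 -0.1076  0.07  ]
```

The push force has dropped to zero at the predicted place, so it looks snapped in. I'll back off and look.

Request:
apply_moves:
  deltas:
    - {"translation": [0,0.01,0],"turn": [0,0,0],"hand": 0}
    - {"translation": [0,0.03,0],"turn": [0,0,0],"hand": 0}
    - {"translation": [0,0.02,0.03],"turn": [0,0,0],"hand": 0}
    - {"translation": [0,0.04,0.04],"turn": [0,0,0],"hand": 0}
    - {"translation": [0,0.05,0],"turn": [0,0,0],"hand": 0}

```text
time: 8.3
ee_pos: [0.6026, 0.063, 0.1234]
eef_rot: [0.013, 1.0, -0.0, 0.002]
ft_force: [1.7, -0.5, -0.5]
width: 0.0003
```

Request:
apply_moves:
  deltas:
    - {"translation": [0,0.05,0.01],"turn": [0,0,0],"hand": 0}
    - {"translation": [0,0.05,0.01],"turn": [0,0,0],"hand": 0}
    - {"translation": [0,0.05,0],"turn": [0,0,0],"hand": 0}
    - {"translation": [0,0,0],"turn": [0,0,0],"hand": 0}

```text
time: 8.7
ee_pos: [0.599, 0.2233, 0.1447]
eef_rot: [0.007, 1.0, 0.003, 0.003]
ft_force: [-0.5, 0.2, -0.2]
width: 0.0008
```

```bash
python3 -c "
from h import *;look('f')
im=camera('top');cv2.imwrite('pics/cropf.png',cv2.resize(im[170:285,270:450],None,fx=4,fy=4,interpolation=cv2.INTER_CUBIC)[:,:,::-1])"
```

```text
8.75 [0.5999 0.2195 0.1448] [-0.39 -0.65  0.4 ]
top [355, 192, 23, 27, 369] [366.5 203.1] [ 0.5989 -0.1097  0.07  ]
scene [248, 205, 25, 35, 680] [260.1 223. ] [ 0.6392 -0.1074  0.07  ]
```

View pics/cropf.png

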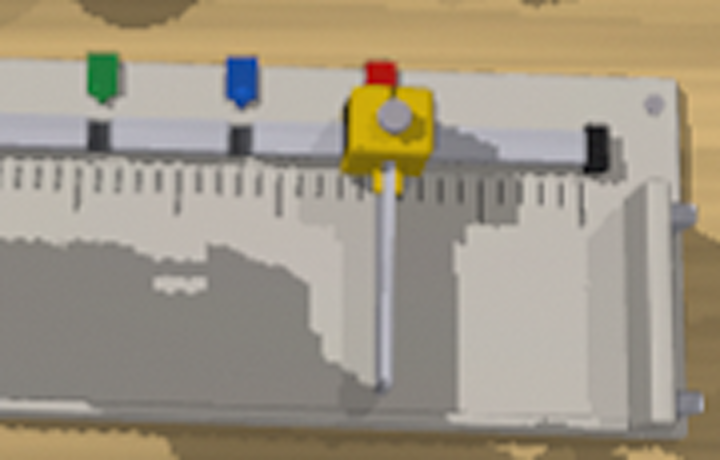

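```bash
python3 -c "
from h import *
for z in(.083,.08):print('knob',ray('top',(368.5,198.75),z))
print('gate',ray('top',(365.75,266.5),.055))
for p in((342/4+270-.3,0),(432/4+270-.3,0)):print('edges z.07',ray('top',(p[0],190),.07))
im=camera('top')
for k in('blue','green'):
  for s,c in blobs(im,*R[k]):print(k,c,ray('top',c,.016))
"
```

```text
knob [ 0.60422235 -0.11202694  0.083     ]
knob [ 0.60492582 -0.11238132  0.08      ]
gate [ 0.48173952 -0.10827403  0.055     ]
edges z.07 [ 0.62398233 -0.08871742  0.07      ]
edges z.07 [ 0.62441798 -0.1311652   0.07      ]
blue [330.         189.69444444] [ 0.63778573 -0.0430413   0.016     ]
green [295.05555556 188.68055556] [0.63915386 0.02710824 0.016     ]
```

The picture places the cursor within 1–2 mm of red's slot (knob y -0.112, slot about -0.1125). A light touch on its tail face will tell whether the detent is holding it.

Request:
apply_moves:
  deltas:
    - {"translation": [0.001,-0.05,0],"turn": [0,0,0],"hand": 0}
    - {"translation": [0.001,-0.05,0],"turn": [0,0,0],"hand": 0}
    - {"translation": [0.001,-0.05,0],"turn": [0,0,0],"hand": 0}
    - {"translation": [0,-0.04,-0.03],"turn": [0,0,0],"hand": 0}
    - {"translation": [0,-0.01,-0.03],"turn": [0,0,0],"hand": 0}

```text
time: 9.4
ee_pos: [0.6047, 0.0045, 0.0889]
eef_rot: [0.017, 1.0, 0.0, 0.007]
ft_force: [0.3, 0.3, -0.1]
width: 0.0003
```

Request:
apply_moves:
  deltas:
    - {"translation": [0,0,-0.015],"turn": [0,0,0],"hand": 0}
    - {"translation": [0,0,0],"turn": [0,0,0],"hand": 0}

```text
time: 9.6
ee_pos: [0.6014, -0.0039, 0.07]
eef_rot: [0.023, 1.0, -0.002, 0.005]
ft_force: [-0.4, 0.2, -0.1]
width: 0.0009
```

Request:
apply_moves:
  deltas:
    - {"translation": [0.001,-0.01,-0.012],"turn": [0,0,0.014],"hand": 0}
    - {"translation": [0,-0.02,0],"turn": [0,0,0.014],"hand": 0}
    - {"translation": [0,-0.02,0],"turn": [0,0,0],"hand": 0}
    - {"translation": [0,-0.01,0],"turn": [0,0,0],"hand": 0}
    - {"translation": [0,0,0],"turn": [0,0,0],"hand": 0}

```text
time: 10.1
ee_pos: [0.6026, -0.0692, 0.0613]
eef_rot: [0.011, 1.0, -0.002, 0.006]
ft_force: [-0.1, -0.9, -0.4]
width: 0.0008
```

Request:
apply_moves:
  deltas:
    - {"translation": [0,-0.005,-0.003],"turn": [0,0,0],"hand": 0}
    - {"translation": [0,-0.003,0],"turn": [0,0,0],"hand": 0}
    - {"translation": [0,-0.002,0],"turn": [0,0,0],"hand": 0}

```text
time: 10.4
ee_pos: [0.6033, -0.0774, 0.059]
eef_rot: [0.01, 1.0, -0.001, 0.007]
ft_force: [0.3, 0.2, 0.2]
width: 0.0003
```

```bash
python3 -c "from h import *;look('g')"
```

```text
10.45 [ 0.6032 -0.0778  0.059 ] [ 0.14 -0.42 -0.16]
scene [248, 205, 25, 35, 659] [260.1 223.4] [ 0.64   -0.1075  0.07  ]
```

Request:
apply_moves:
  deltas:
    - {"translation": [0,-0.002,0],"turn": [0,0,0],"hand": 0}

```text
time: 10.6
ee_pos: [0.6032, -0.079, 0.0589]
eef_rot: [0.01, 1.0, -0.001, 0.006]
ft_force: [0.4, 0.5, 0.6]
width: 0.0004
```

Request:
apply_moves:
  deltas:
    - {"translation": [0,-0.001,0],"turn": [0,0,0],"hand": 0}

```text
time: 10.7
ee_pos: [0.6033, -0.0799, 0.0589]
eef_rot: [0.009, 1.0, -0.001, 0.006]
ft_force: [-0.4, 0.1, -0.7]
width: 0.0006
```

Request:
apply_moves:
  deltas:
    - {"translation": [0,-0.001,0],"turn": [0,0,0],"hand": 0}

```text
time: 10.8
ee_pos: [0.6033, -0.0807, 0.0588]
eef_rot: [0.009, 1.0, -0.001, 0.006]
ft_force: [-0.4, -0.1, 0.2]
width: 0.0003
```

Request:
apply_moves:
  deltas:
    - {"translation": [0,-0.001,0],"turn": [0,0,0],"hand": 0}

```text
time: 10.9
ee_pos: [0.6033, -0.0817, 0.0588]
eef_rot: [0.009, 1.0, -0.001, 0.006]
ft_force: [0.3, 0.3, -0.9]
width: 0.0004
```

Request:
apply_moves:
  deltas:
    - {"translation": [0,-0.0007,0],"turn": [0,0,0],"hand": 0}

```text
time: 11.0
ee_pos: [0.6033, -0.0824, 0.0588]
eef_rot: [0.009, 1.0, -0.001, 0.006]
ft_force: [0.4, 1.4, -0.1]
width: 0.0004
```

```bash
python3 -c "from h import *;look('h')"
```

```text
11.05 [ 0.6032 -0.0823  0.0588] [ 1.06  0.82 -0.34]
scene [248, 205, 25, 35, 650] [259.9 223.7] [ 0.6407 -0.1077  0.07  ]
```

Request:
apply_moves:
  deltas:
    - {"translation": [0,-0.0006,0],"turn": [0,0,0],"hand": 0}

```text
time: 11.2
ee_pos: [0.6033, -0.0825, 0.0588]
eef_rot: [0.009, 1.0, -0.001, 0.006]
ft_force: [0.1, 3.1, 0.4]
width: 0.0005
```

At 3.1 N, well above the 1 N sliding friction, the cursor doesn't move, so the detent is holding it. I'll retreat and check once more.

Request:
apply_moves:
  deltas:
    - {"translation": [0,0.01,0],"turn": [0,0,0],"hand": 0}
    - {"translation": [0,0.03,0],"turn": [0,0,0],"hand": 0}
    - {"translation": [0,0.02,0.03],"turn": [0,0,0],"hand": 0}
    - {"translation": [0,0.04,0.04],"turn": [0,0,0],"hand": 0}
    - {"translation": [0,0.05,0],"turn": [0,0,0],"hand": 0}

```text
time: 11.7
ee_pos: [0.6022, 0.06, 0.1263]
eef_rot: [0.015, 1.0, -0.003, 0.006]
ft_force: [1.2, -1.0, 0.2]
width: 0.0004
```

Request:
apply_moves:
  deltas:
    - {"translation": [0,0.05,0.02],"turn": [0,0,0],"hand": 0}
    - {"translation": [0,0.05,0.02],"turn": [0,0,0],"hand": 0}
    - {"translation": [0,0.03,0],"turn": [0,0,0],"hand": 0}
    - {"translation": [0,0,0],"turn": [0,0,0],"hand": 0}
    - {"translation": [0,0,0],"turn": [0,0,0],"hand": 0}

```text
time: 12.2
ee_pos: [0.5989, 0.1972, 0.1648]
eef_rot: [0.009, 1.0, -0.0, 0.007]
ft_force: [0.5, -0.9, -0.3]
width: 0.0006
```

```bash
python3 -c "from h import *;look('i')"
```

```text
12.25 [0.5986 0.1975 0.1645] [-1.35  1.18  0.26]
top [355, 191, 23, 28, 371] [366.5 203.1] [ 0.5988 -0.1096  0.07  ]
scene [248, 205, 25, 35, 683] [260.1 223. ] [ 0.6392 -0.1075  0.07  ]
```

View pics/scenei.png

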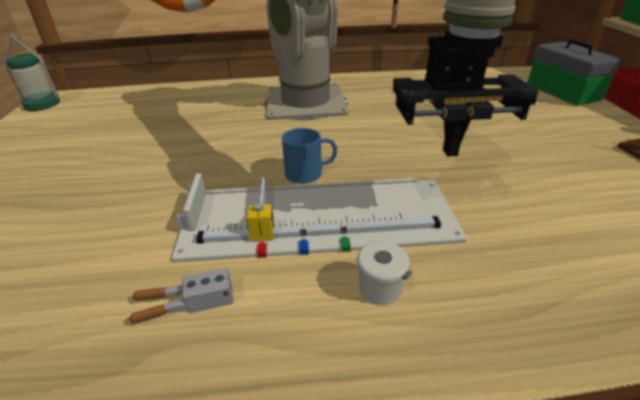

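The cursor is at the red tag (px 260,223), the same place as before the touch. The mug, mould and cup haven't moved, and the arm is clear of everything.

```bash
python3 -c "from bench import order;print(order.close_job())"
```

```text
the job is handed in; nothing more can be done
None
```

The yellow cursor is in the slot at the red tag. I pushed it there with closed fingertips, through the green and blue slots, and handed the job in at about 12 s.

- **Position:** in the top view the pin knob is at y ≈ -0.112 m, against about -0.1125 m for the slot. An estimate from the gate's end was about 2 mm off, within what these pictures can resolve.
- **Detent:** the push force fell to nothing at the place predicted from the green and blue slots. A later touch of about 3 N, above the 1 N sliding friction, did not move the cursor, and it showed the same pixels before and after. I took this as the pin being down; I could not see its drop directly.
- **Rest of the scene:** the mug, sinker mould and bait cup look unmoved, and the arm stands clear, touching nothing.

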